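# Open the loaf clamp for the next loaf

### The arm

A 6-joint arm with a two-finger parallel gripper is mounted at the origin on the work surface. World frame = base frame: x ahead of the robot, y to its left, z up, the work surface at z = 0. Lengths are in mm, angles in rad, forces in N, time in s.
With the tool pointing down it reaches from about 300 to 1000 mm from the base axis. Payload 5.1 kg.
Tool frame: the origin (TCP) lies on the centre line of the jaws, within the pads' length; the fingertips stand 22 mm ahead of it and the grasp point (between the pads) lies 3 mm ahead of it; z points along the fingers, y is the line along which they close (so a half turn about z gives the same grasp; the last joint's range is limited). The gripper opens to 95 mm and grips with 3 to 60 N. Pads are 20 mm wide; open, the fingers measure 119 mm over their backs; the gripper's body (75 mm by 180 mm) begins 59 mm behind the grasp point.
Start: joints at [1.186, 0.124, 1.65, -0, 1.367, -0.083], TCP at [193.227, 620.603, 236.656] pointing down, gripper open.
Joint ranges: [-2.61, 2.61], [-1.02, 2.33], [0.03, 2.71], [-1.35, 4.49], [0.32, 2.68], [-2.91, 2.91]. Speed limits (rad/s): [2.57, 2.57, 3.14, 3.14, 3.14, 3.14].

### API

Orientations are given as a unit quaternion [x, y, z, w].
In Python, from station import monitor, viewer, workorder gives the robot as it stands.
- The arm moves only by the tool arm_command, never from a script. Its argument "plan" is a list of rows, each a list of 2 entries, a list of its own where there are three numbers: the shift along the tool's x, y, z each as a share of 600 mm, from -1 to 1, then the turn about the tool's z as a share of pi rad, from -1 to 1. In form: [[[x, y, z], turn], ...]. A call has 1 to 20 rows; each row is the pose to reach, as a shift and turn from the pose commanded when the call began, along the tool's axes at that moment, turning the shorter way round; what a row does not reach only later rows make up. A row lasts 1/12 s, in which the tool goes at most 41.7 mm and 7.16 degrees, less where a joint would pass 70% of its speed; a pose out of reach is approached as far as the arm can. A call with a number of a shift or a turn outside -1 to 1 is refused whole. A call with a gripper value outside its range is refused whole. "gripper" is the finger opening in mm, from 0 to 95.1, set as the call begins (left out, the last holds). The fingers move at their own pace and stop on an object; the grip force is fixed at half the most. Time passes only in rows, so rows that repeat a pose let the fingers close. It gives the time, the measured TCP pose, the force, the opening and the grip force at its end, in the units of the state.
- monitor.state(): the state, without advancing time (a new reading comes with each control period).
- viewer.capture(name): name is "side" or "top"; returns a dict with "img" (420x560x3 uint8, red, green, blue), "z_map" (420x560 float32, mm along the optical axis (not along the pixel's ray), 0 where there is no reading), "fx", "fy", "cx", "cy" (pixels), "origin" and "attitude" of the camera in the world. Camera axes: x right, y down, z forward; pixel columns grow to the right and rows downward; lengths in mm; the calibration is good to about 2 mm. A picture is of the moment at which its call begins.
- workorder.close_job(): hands the job in; it is judged then, once.
The state is a dict: "clock": time; "joint_pos": joint angles; "joint_velocities": joint speeds; "tau": joint torques, N m; "position": TCP position; "tcp_rot": TCP orientation; "force": force on the tool from outside, world axes, zero at the start; "moment": the same for the moment, N m; "width": finger opening in mm; "gripper_force": force on a finger pad.
Only numpy, scipy, OpenCV 4.12 (cv2) and the standard library are available. Lean on these libraries where they do the work, as an engineer would, in place of code of your own. Each camera call takes 0.05 s, during which the arm holds its last target. There are 200 camera calls.

### The job

Open the loaf clamp on the white cutting board right up for the next loaf: press the red ratchet release on its sliding jaw and, keeping it pressed, push the jaw gently back along its bar, away from the heel of bread, until it is fully home against the end stop. Then let go so the ratchet locks again, and leave the heel, the knife and everything else on the counter where they are.

Things in the scene. Friction and masses are not known exactly. Their poses are not given: they have to be found in the camera images.
- clamp: Loaf clamp, fixed to the counter: white board 240 x 440 mm, top at 20 mm; notched steel bar 14 mm wide (top at 54 mm) along its far edge, fixed jaw plate at one end of the bar, end stop at the other. Origin: centre of the board's underside, on the counter; x from the knife edge to the bar edge, +y along the bar the way the jaw opens, z up. Bar centre line at x = +85 mm.
- jaw (a joint): Sliding jaw's travel along the bar, m: grows as it opens along the clamp's +y; 0.160 = fully home, its back on the end stop. The ratchet (7 mm pitch) locks it within one notch against opening unless the release is held down; then it slides with about 2 N. It can be pushed closed freely.
- release (a joint): Angle of the red release rocker, rad: 0 to 0.16 = up, tooth in a notch or on its slope; 0.20 = tooth clear of the notches; 0.30 = down on its stop. Sprung: pressing the pad's middle takes about 4 N to start and 7 N at the bottom, where the pad has gone down about 9 mm. It springs up again when let go.
- release_pad (a point): Middle of the top face of the red pad (34 mm across the bar, 38 mm along it), 71 mm above the counter when up, sloping slightly up towards the thumb wall. Moves with jaw and rocker. Under the pad the jaw's black body lies at 50 mm; the rocker's side cheeks (top at 62 mm) end 25 mm from this point, towards the fixed jaw.
- thumb_wall (a point): Middle of the face of the black upright wall beyond the pad, 80 mm above the counter; the face looks back over the pad (clamp -y). Wall 44 mm across the bar, 9 mm thick, top at 92 mm, 21 mm beyond the pad's middle. A finger that holds the pad down can push the jaw home against this face.
- jaw_face (a point): Point on the working face of the sliding jaw's steel plate, on the bar's line, 50 mm above the counter. Plate 6 mm thick, from 20 mm beyond the bar line to 145 mm in front of it (clamp -x), top at 80 mm. 66 mm from the pad's middle, towards the fixed jaw.
- end_stop (a point): Middle of the rubber face of the end stop on the bar (34 x 30 mm), 50 mm above the counter. With the jaw fully home the back of its black body touches here: the thumb_wall point is then about 9 mm from it along the bar.
- heel: Heel of a brown loaf with a pale cut face, loose on the board between the jaws near the fixed one, 96 x 60 x 78 mm high. Origin: centre of its underside. Not to be disturbed.
- knife: Bread knife, loose, lying along the board's near edge, 340 mm long, black handle 18 mm high, blade 4 mm thick. Origin on its underside near mid-length, y along the blade. Leave alone.
- ketchup: Red squeeze bottle, 58 mm across, 165 mm tall, standing on the counter past one end of the clamp (the red and the yellow one swap places), 150 mm or more from the pad's path. Origin: centre of its underside. Leave alone.
- mustard: Yellow squeeze bottle, 58 mm across, 165 mm tall, standing on the counter past one end of the clamp (the red and the yellow one swap places), 150 mm or more from the pad's path. Origin: centre of its underside. Leave alone.
- spice_jar: Jar with a green cap, 48 mm across, 100 mm tall, standing beyond the bar near the fixed jaw's end. Origin: centre of its underside. Leave alone.
- next_loaf: Whole brown loaf, 100 x 220 x 88 mm high, on the counter at the right. Origin: centre of its underside. Leave alone.
- spatula: Spatula, 260 mm long, lying on the counter at the left, wooden handle, low (under 30 mm). Origin on its underside, x along it. Leave alone.
- dip_bowl: Small steel bowl, 100 mm across, 45 mm high, on the counter at the left. Origin: centre of its underside. Leave alone.

How it is judged (in metres and radians):
On the way, in this order (a step that is already met when the one before it is completed fails the run):
1. the release is pressed down (over 0.18 rad) with the jaw still within 15 mm of where it was (value of joint release above 0.18 rad and distance of jaw_face from where it was at the start of the episode below 0.015 m), for 0.1 s.
2. the jaw is pushed home, within 4 mm of the end stop (value of joint jaw above 0.156 m), for 0.1 s.
At the end, for the whole second after the job is handed in: The sliding jaw is within 4 mm of its end stop and at rest, the release is up again (under 0.1 rad, its tooth in the last notch), the heel is upright within 10 mm of where it lay, and the other things are within 20 mm of where they were (value of joint jaw above 0.156 m and value of joint release below 0.1 rad and velocity of joint jaw below 0.01 m/s and distance of heel from where it was at the start of the episode below 0.01 m and angle between heel's own z axis and vertical below 0.1 rad and distance of each of knife, ketchup, mustard, spice_jar, next_loaf, spatula, dip_bowl from where it was at the start of the episode below 0.02 m); the robot touches nothing.
It fails at once if the heel of bread is lifted or shoved (over 10 mm) (distance of heel from where it was at the start of the episode above 0.01 m).
It fails at once if the knife, a bottle, the jar, the loaf, the spatula or the bowl is lifted, carried or pushed (over 20 mm) (distance of any of knife, ketchup, mustard, spice_jar, next_loaf, spatula, dip_bowl from where it was at the start of the episode above 0.02 m).
It fails at once if a bottle or the jar is tipped (angle between any of ketchup, mustard, spice_jar's own z axis and vertical above 0.3 rad).
It fails at once if the clamp is forced or squeezed hard (over 60 N) (contact force between any of the fingers, the arm and clamp above 60 N).
It also fails if it takes over 38 s, if anything falls off the work surface, if the arm or the gripper's body presses on something with over 40 N, if the wrist force passes 120 N, or if a joint passes its speed limit or range.

## Working session

There is one attempt and no reset: what is moved stays moved. The work goes in short steps, Python scripts to look and compute and a tool call to move; the robot and the scene stay as the last step left them, time stands still between calls to the robot, and variables do not carry over. Pictures are saved under pics/ and viewed, at most 10 in all, crops included, and the job is handed in when it is done.

Besides the shell and the picture viewer there is one more tool, called after "Emit:" as name(argument=value, ...) on one line, values as JSON. arm_command: Moves the arm, as the interface text tells. Shift numbers are shares of 600 mm and turn numbers shares of pi rad, none past 1 either way. Its arguments: {"type":"object","properties":{"plan":{"type":"array"},"gripper":{"type":"number"}},"required":["plan"]}

```bash
mkdir -p pics; cat > h.py <<'E'
import numpy as np, cv2
from scipy.spatial.transform import Rotation as R
from station import monitor, viewer, workorder
def cap(n,f):
    c=viewer.capture(n); np.savez('/tmp/'+n+'.npz',**{k:np.array(v) for k,v in c.items()}); cv2.imwrite(f,c['img'][:,:,::-1]); return c
def cloud(c):
    a=np.array(c['attitude']); M=a if a.shape==(3,3) else R.from_quat(a).as_matrix()
    z=np.array(c['z_map']); v,u=np.mgrid[:z.shape[0],:z.shape[1]]
    P=np.stack([(u-c['cx'])*z/c['fx'],(v-c['cy'])*z/c['fy'],z],-1)
    return P@M.T+np.array(c['origin'])
E
python3 - <<'E'
from h import *
s=monitor.state();print(s)
for n in('top','side'):
    c=cap(n,f'pics/{n}1.png');print(n,c['origin'],c['attitude'],c['fx'])
E
```

```text
{'clock': 0.0, 'joint_pos': array([ 1.18637322e+00,  1.24485339e-01,  1.65164897e+00, -5.27014974e-06,
        1.36747670e+00, -8.25957455e-02]), 'joint_velocities': array([-9.67668789e-05,  2.36397237e-03,  2.84789767e-05,  3.93976112e-04,
       -4.95429295e-04, -4.98666176e-04]), 'tau': array([ 2.37341801e-04, -4.17615867e+01, -3.59922087e+01,  7.73835741e-02,
        4.94475605e-02, -1.89610450e-04]), 'position': array([193.02958898, 620.06608449, 235.41457971]), 'tcp_rot': array([ 1.50340886e-01,  9.88633703e-01, -9.82387155e-04, -2.31006822e-04]), 'force': array([ 0.36377628,  0.04468167, -1.38957831]), 'moment': array([ 0.0112536 ,  0.03159076, -0.10601461]), 'gripper_force': 0.0, 'width': 95.15858061498878}
top [ 416.1763436   -27.82230217 1823.396175  ] [-0.70540084  0.70781877 -0.02943598  0.02314661] 481.54695392970154
side [1500.23451066 -998.52172495 1256.62802072] [ 0.83620075  0.36315007 -0.15399475 -0.38101962] 540.6669246361554
```

View pics/top1.png

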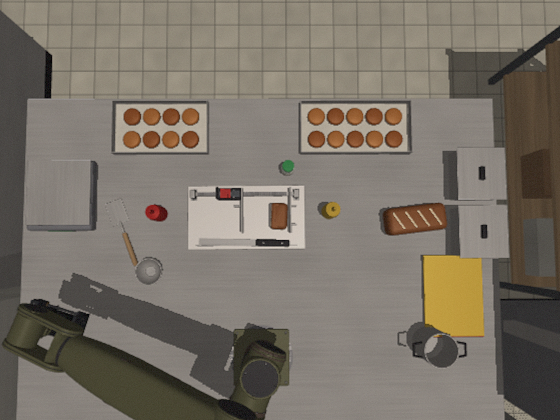

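View pics/side1.png

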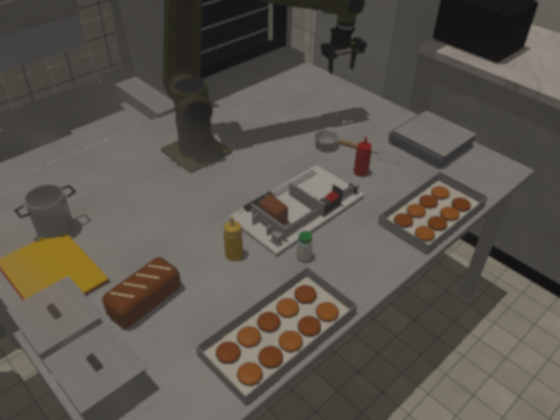

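The top view shows the board at about (246,217), the red pad at (228,193) on the bar, and the end stop at (193,194), so the jaw opens to the left (+y world). The heel is at (278,216), the ketchup at (156,212), the mustard at (332,209) and the jar at (288,167).

```bash
python3 - <<'E'
from h import *
c=dict(np.load('/tmp/top.npz'));P=cloud(c);im=c['img'].astype(int)
r,g,b=im[...,0],im[...,1],im[...,2]
sub=np.zeros(r.shape,bool);sub[180:255,180:312]=1
m=sub&(r>110)&(g<60)&(b<60)&(P[...,2]>55); print('red',m.sum(),P[m].mean(0),np.median(P[m],0),P[m].min(0),P[m].max(0))
w=sub&(abs(P[...,2]-20)<8)&(r>150)&(abs(r-b)<40); print('board z',np.median(P[w][:,2]))
q=P[w][:,:2].astype(np.float32); rc=cv2.minAreaRect(q);print(rc)
for n,(u,v) in dict(stop=(193,194),fix=(295,194),k=(156,212)).items(): print(n,P[v-2:v+3,u-2:u+3].reshape(-1,3).round(0)[::6].tolist())
x=cv2.resize(c['img'][175:260,180:312,::-1],None,fx=6,fy=6,interpolation=cv2.INTER_CUBIC);cv2.imwrite('pics/crop1.png',x)
np.set_printoptions(linewidth=250,suppress=True)
print(P[186:202,186:244:1,2].round(0).astype(int))
E
```

```text
red 85 [601.3302478  130.80139016  89.76475303] [603.07359591 131.97227457  69.90178785] [416.1763436  -27.82230217  59.51010582] [ 618.68383401  149.934899   1823.396175  ]
board z 19.249542043300835
((518.3529663085938, 57.0303955078125), (237.9530029296875, 436.4759216308594), 0.3502163887023926)
stop [[608.0, 257.0, 63.0], [605.0, 255.0, 53.0], [602.0, 251.0, 51.0], [598.0, 247.0, 52.0], [595.0, 245.0, 43.0]]
fix [[608.0, -118.0, 50.0], [603.0, -122.0, 59.0], [599.0, -125.0, 64.0], [596.0, -129.0, 60.0], [592.0, -132.0, 64.0]]
k [[538.0, 377.0, 123.0], [534.0, 372.0, 128.0], [530.0, 368.0, 130.0], [527.0, 365.0, 129.0], [523.0, 362.0, 124.0]]
[[  -2    6   23   13   14   20   15   20   22    9   22   14   11    8    9   21   13   15   16   18   22    1   23   22   22   15    7   15   19   20   24   16   14   30   17   19   10   19   15   27   10   21   17   18   14   20   27   16   19
    24   24   18   23    8   19   13   20   11]
 [   4   12   16   20   16   12   20   16   25   22   21   17   21   26    9   15   14   25   17   24   11   18   27   19   24   16   17   17   22   2
[... 3575 characters left out ...]
3   50   47   51   44   55   58   49   47   62   64   61   53
    49   67   63   59   68   58   79   72   26]
 [   3    3   28   22   25   21   22   24   35   20   18   19   13   26   22   16   25   18   16   21   20   17   18   15   16   10   25   14   17   18   17   20   41   43   38   45   34   36   38   39   41   35   31   44   38   34   38   34   33
    31   33   36   38   27   41   78   64   19]
 [  -1   -3   21   22   23   12   14   16   17   18   18   23   17   19    7   19   18 1823   27   23   11   13   14   21   28   11   12   18   13   22   20   25   20   16   25   19   15   23   16   21   22   26   20   21   29   16    8   15   24
    15   24   14   20   21   45   76   64   16]]
```

View pics/crop1.png

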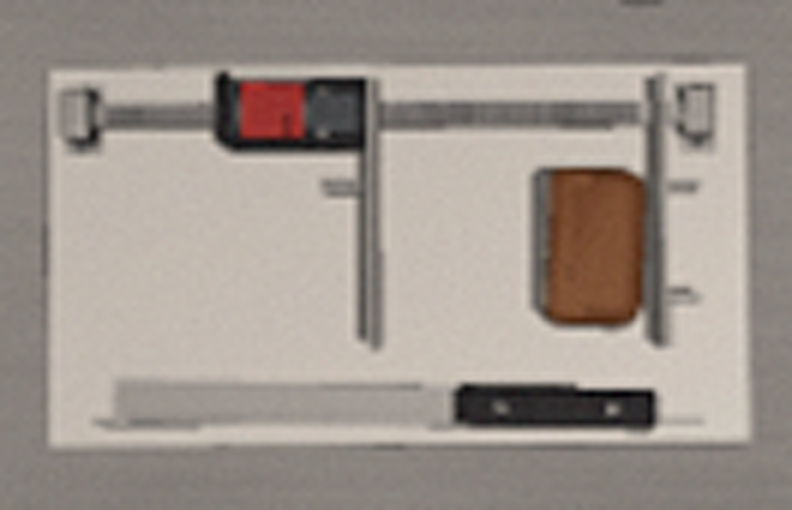

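```bash
cat >> h.py <<'E'
def pix(c,u,v,z):
    a=np.array(c['attitude']); M=a if a.shape==(3,3) else R.from_quat(a).as_matrix()
    d=M@np.array([(u-c['cx'])/c['fx'],(v-c['cy'])/c['fy'],1]); o=np.array(c['origin']); return o+d*(z-o[2])/d[2]
E
python3 - <<'E'
from h import *
c=dict(np.load('/tmp/top.npz'))
f=lambda x,y:(180+(x+.5)/6-.5,175+(y+.5)/6-.5)
for n,x,y,z in[('pad',272,110,71),('padwallend',240,110,72),('padother',305,110,70),('padtop',272,82,71),('padbot',272,139,71),('wallback',218,110,92),('stopface',100,117,65),('barL',110,116,54),('barR',630,114,54),('plateface',379,200,80),('heel',590,245,78)]:
    print(n,pix(c,*f(x,y),z).round(1))
p=pix(c,*f(272,110),71)
M=R.from_quat([1.50340886e-01,9.88633703e-01,0,0]).as_matrix()
d=np.array([p[0]-193.2,p[1]-620.6,0]);print('tool shift share',M.T@d/600, M.round(3))
E
```

```text
pad [603.2 131.5  71. ]
padwallend [603.2 150.9  72. ]
padother [603.3 111.5  70. ]
padtop [620.4 131.6  71. ]
padbot [585.5 131.5  71. ]
wallback [601.1 162.1  92. ]
stopface [599.9 237.   65. ]
barL [601.6 232.5  54. ]
barR [602.  -87.1  54. ]
plateface [547.4  65.9  80. ]
heel [519.8 -61.7  78. ]
tool shift share [-0.89480889 -0.5751223   0.        ] [[-0.955  0.297  0.   ]
 [ 0.297  0.955  0.   ]
 [ 0.     0.    -1.   ]]
```

Emit:
arm_command(plan=[[[-0.893,-0.57,0],-0.096],[[-0.893,-0.57,0],-0.096],[[-0.893,-0.57,0],-0.096],[[-0.893,-0.57,0],-0.096],[[-0.893,-0.57,0],-0.096],[[-0.893,-0.57,0],-0.096],[[-0.893,-0.57,0],-0.096],[[-0.893,-0.57,0],-0.096],[[-0.893,-0.57,0],-0.096],[[-0.893,-0.57,0],-0.096],[[-0.893,-0.57,0],-0.096],[[-0.893,-0.57,0],-0.096],[[-0.893,-0.57,0],-0.096],[[-0.893,-0.57,0],-0.096],[[-0.893,-0.57,0],-0.096],[[-0.893,-0.57,0],-0.096],[[-0.893,-0.57,0.15],-0.096],[[-0.893,-0.57,0.15],-0.096],[[-0.893,-0.57,0.15],-0.096],[[-0.893,-0.57,0.15],-0.096]], gripper=0)

```text
clock: 1.77
position: [599.9, 134.7, 142.0]
tcp_rot: [0.0, 1.0, -0.001, -0.005]
force: [-0.1, -1.0, 0.2]
width: 0.2
gripper_force: 0.0
```

```bash
python3 - <<'E'
from h import *
s=monitor.state();print(s['clock'],s['position'],s['force'],s['width'],R.from_quat(s['tcp_rot']).as_matrix().round(3))
c=cap('side','pics/side2.png');P=cloud(c)
from numpy import array
o=array(c['origin']);a=array(c['attitude']);M=a if a.shape==(3,3) else R.from_quat(a).as_matrix()
q=M.T@(array([603,135,100])-o);u,v=int(q[0]/q[2]*c['fx']+c['cx']),int(q[1]/q[2]*c['fy']+c['cy']);print(u,v)
cv2.imwrite('pics/crop2.png',cv2.resize(c['img'][v-50:v+50,u-66:u+66,::-1],None,fx=6,fy=6,interpolation=cv2.INTER_CUBIC))
E
```

```text
1.7667 [599.90611928 134.69113295 142.04128945] [-0.05731722 -1.03134258  0.24540588] 0.23106786771736917 [[-1.     0.    -0.009]
 [ 0.     1.    -0.001]
 [ 0.009 -0.001 -1.   ]]
333 187
```

View pics/crop2.png

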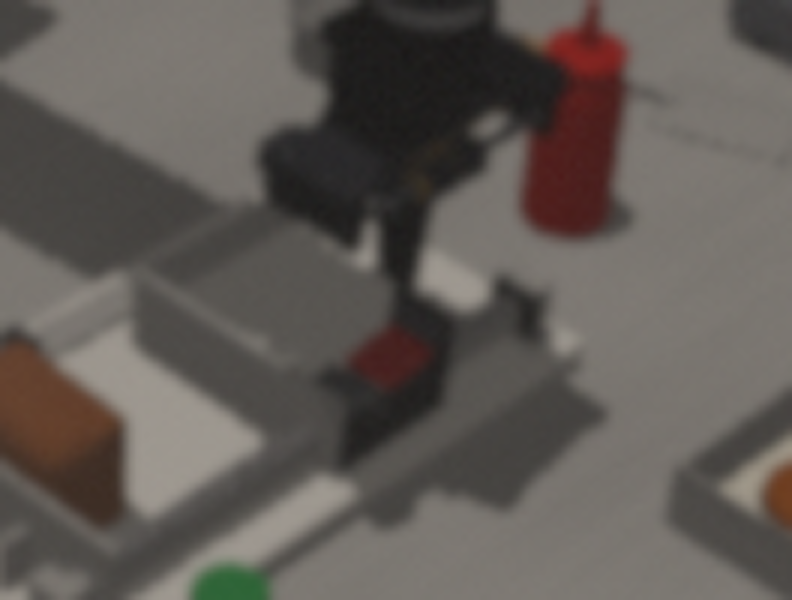

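The side crop shows the closed fingers (400,280) over the jaw, with the pad at (392,357) below them and the ketchup bottle (580,140) well clear. Descending to just above the pad.

Emit:
arm_command(plan=[[[0,0,0.04],0],[[0,0,0.06],0],[[0,0,0.075],0],[[0,0,0.08],0],[[0,0,0.08],0],[[0,0,0.08],0]])

```text
clock: 2.32
position: [603.7, 135.0, 99.7]
tcp_rot: [-0.0, 1.0, 0.0, 0.001]
force: [0.1, 0.2, 0.2]
width: 0.5
gripper_force: 0.0
```

Emit:
arm_command(plan=[[[0,0,0.004],0],[[0,0,0.008],0],[[0,0,0.012],0],[[0,0,0.014],0],[[0,0,0.014],0],[[0,0,0.014],0],[[0,0,0.014],0]])

```text
clock: 2.9
position: [603.7, 135.0, 91.0]
tcp_rot: [0.0, 1.0, 0.0, 0.001]
force: [0.6, 2.2, 2.8]
width: 0.2
gripper_force: 1.8
```

Emit:
arm_command(plan=[[[0,0,0.003],0],[[0,0,0.006],0],[[0,0,0.008],0],[[0,0,0.008],0],[[0,0,0.008],0],[[0,0,0.008],0]])

```text
clock: 3.4
position: [603.7, 134.8, 85.9]
tcp_rot: [0.0, 1.0, -0.0, 0.001]
force: [0.4, 1.2, 6.0]
width: 0.6
gripper_force: 2.7
```

Emit:
arm_command(plan=[[[0,0,0.0025],0],[[0,0,0.0025],0],[[0,0,0.0025],0],[[0,0,0.0025],0]])

```text
clock: 3.73
position: [603.7, 134.8, 84.5]
tcp_rot: [0.0, 1.0, -0.0, 0.001]
force: [-0.3, 0.3, 6.0]
width: 0.7
gripper_force: 2.9
```

Emit:
arm_command(plan=[[[0,0,0.002],0],[[0,0,0.002],0],[[0,0,0.002],0],[[0,0,0.002],0]])

```text
clock: 4.07
position: [603.7, 134.8, 83.4]
tcp_rot: [0.0, 1.0, 0.0, 0.001]
force: [-1.0, 0.7, 6.3]
width: 0.5
gripper_force: 3.1
```

Emit:
arm_command(plan=[[[0,0.003,0.001],0],[[0,0.006,0.001],0],[[0,0.01,0.001],0],[[0,0.015,0.001],0],[[0,0.02,0.001],0],[[0,0.025,0.001],0],[[0,0.03,0.001],0],[[0,0.03,0.001],0],[[0,0.03,0.001],0]])

```text
clock: 4.82
position: [603.7, 152.8, 82.8]
tcp_rot: [-0.0, 1.0, -0.0, 0.001]
force: [-2.1, 0.9, 6.1]
width: 0.4
gripper_force: 3.3
```

```bash
python3 - <<'E'
from h import *
c=cap('top','pics/top3.png')
s=monitor.state();print(s['position'],s['force'])
cv2.imwrite('pics/crop3.png',cv2.resize(c['img'][175:260,180:312,::-1],None,fx=6,fy=6,interpolation=cv2.INTER_CUBIC))
E
```

```text
[603.64186887 152.82388662  82.86345037] [0.62909187 0.14824682 6.33292637]
```

View pics/crop3.png

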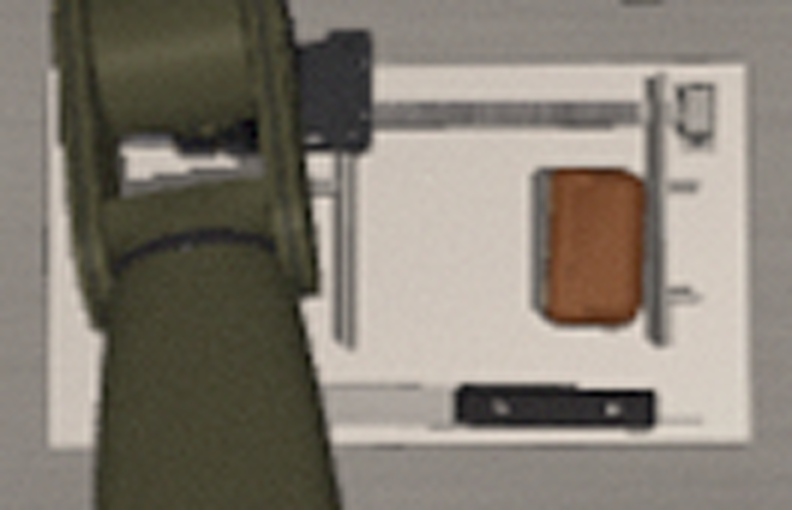

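The plate's edge moved from column 379 to about 352 (about 16 mm), so the jaw is sliding with the finger and the heel at (590,245) hasn't moved. Continuing.

Emit:
arm_command(plan=[[[0,0.004,0],0],[[0,0.009,0],0],[[0,0.015,0],0],[[0,0.021,0],0],[[0,0.027,0],0],[[0,0.033,0],0],[[0,0.039,0],0],[[0,0.045,0],0],[[0,0.051,0],0],[[0,0.057,0],0],[[0,0.063,0],0],[[0,0.069,0],0],[[0,0.075,0],0],[[0,0.08,0],0],[[0,0.083,0],0],[[0,0.083,0],0],[[0,0.083,0],0]])

```text
clock: 6.28
position: [603.5, 202.6, 82.8]
tcp_rot: [-0.0, 1.0, -0.0, 0.0]
force: [-0.9, 0.9, 6.7]
width: 0.4
gripper_force: 3.5
```

Emit:
arm_command(plan=[[[0,0.003,0],0],[[0,0.006,0],0],[[0,0.009,0],0],[[0,0.012,0],0],[[0,0.014,0],0],[[0,0.014,0],0],[[0,0.014,0],0]])

```text
clock: 6.87
position: [603.5, 210.8, 82.8]
tcp_rot: [0.0, 1.0, -0.0, 0.0]
force: [-2.4, -0.8, 6.5]
width: 0.3
gripper_force: 3.5
```

Emit:
arm_command(plan=[[[0,0.002,0],0],[[0,0.004,0],0],[[0,0.006,0],0],[[0,0.007,0],0],[[0,0.007,0],0],[[0,0.007,0],0]])

```text
clock: 7.37
position: [603.4, 214.9, 82.8]
tcp_rot: [0.0, 1.0, -0.0, 0.0]
force: [-1.1, -0.1, 7.2]
width: 0.6
gripper_force: 3.5
```

Emit:
arm_command(plan=[[[0,0.0015,0],0],[[0,0.003,0],0],[[0,0.0045,0],0],[[0,0.005,0],0],[[0,0.005,0],0],[[0,0.005,0],0]])

```text
clock: 7.87
position: [603.4, 216.8, 82.8]
tcp_rot: [-0.0, 1.0, -0.001, 0.0]
force: [-1.6, -3.8, 7.9]
width: 0.3
gripper_force: 3.6
```

Emit:
arm_command(plan=[[[0,0.002,0],0],[[0,0.003,0],0],[[0,0.004,0],0],[[0,0.004,0],0],[[0,0.004,0],0],[[0,0.004,0],0]])

```text
clock: 8.37
position: [603.5, 219.3, 82.5]
tcp_rot: [-0.0, 1.0, -0.001, 0.0]
force: [-0.7, -3.2, 6.6]
width: 0.3
gripper_force: 2.8
```

```bash
python3 - <<'E'
from h import *
c=cap('top','pics/top4.png')
s=monitor.state();print(s['position'],s['force'])
cv2.imwrite('pics/crop4.png',cv2.resize(c['img'][175:260,180:312,::-1],None,fx=6,fy=6,interpolation=cv2.INTER_CUBIC))
E
```

```text
[603.50904163 219.27149908  82.4194938 ] [-0.30576051 -2.68137263  5.64338437]
```

View pics/crop4.png

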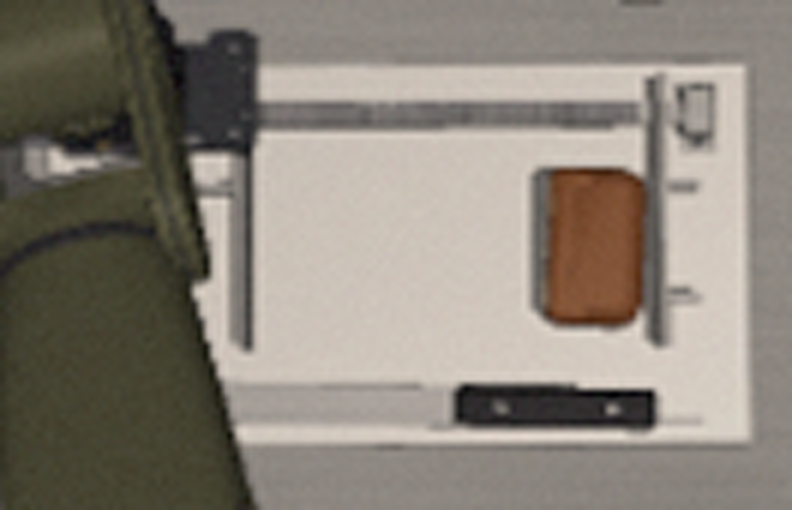

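The plate edge is now at column ~252, about 78 mm from its start, so the jaw is at or near home and the heel is undisturbed. I'll push until the force clearly rises.

Emit:
arm_command(plan=[[[0,0.001,0],0],[[0,0.002,0],0],[[0,0.003,0],0],[[0,0.004,0],0],[[0,0.004,0],0],[[0,0.004,0],0]])

```text
clock: 8.92
position: [603.4, 221.8, 82.1]
tcp_rot: [-0.0, 1.0, -0.001, 0.0]
force: [0.8, -2.5, 5.3]
width: 0.5
gripper_force: 2.3
```

Emit:
arm_command(plan=[[[0,0.001,0],0],[[0,0.002,0],0],[[0,0.003,0],0],[[0,0.004,0],0],[[0,0.005,0],0],[[0,0.005,0],0],[[0,0.005,0],0]])

```text
clock: 9.5
position: [603.3, 223.2, 82.1]
tcp_rot: [-0.0, 1.0, -0.003, -0.0]
force: [-0.6, -9.7, 7.5]
width: 0.5
gripper_force: 5.9
```

Emit:
arm_command(plan=[[[0,0.001,0],0],[[0,0.002,0],0],[[0,0.002,0],0],[[0,0.002,0],0]])

```text
clock: 9.83
position: [603.4, 223.3, 82.1]
tcp_rot: [-0.0, 1.0, -0.004, -0.0]
force: [-1.3, -13.9, 7.4]
width: 0.3
gripper_force: 7.9
```

The jaw has stalled against the stop at about 14 N, so it's home. Lifting straight up to let the ratchet lock, then backing off and rising clear.

Emit:
arm_command(plan=[[[0,-0.001,-0.005],0],[[0,-0.001,-0.01],0],[[0,-0.001,-0.016],0],[[0,-0.001,-0.022],0],[[0,-0.001,-0.03],0],[[0,-0.012,-0.035],0],[[0,-0.015,-0.05],0],[[0,-0.015,-0.09],0],[[0,-0.015,-0.14],0],[[0,-0.015,-0.2],0],[[0,-0.015,-0.25],0],[[-0.1,-0.015,-0.25],0],[[0.1,-0.015,-0.25],0],[[0.16,-0.015,-0.25],0],[[0.22,-0.015,-0.25],0],[[0.28,-0.015,-0.25],0],[[0.33,-0.015,-0.25],0],[[0.33,-0.015,-0.25],0],[[0.33,-0.015,-0.25],0],[[0.33,-0.015,-0.25],0]])

```text
clock: 11.5
position: [404.1, 218.6, 232.8]
tcp_rot: [-0.001, 1.0, 0.001, 0.001]
force: [-0.5, -0.6, 0.3]
width: 0.3
gripper_force: 0.0
```

```bash
python3 - <<'E'
from h import *
s=monitor.state();print(s['clock'],s['position'],s['force'])
c=cap('top','pics/top5.png');P=cloud(c)
im=c['img'].astype(int);m=np.zeros(im.shape[:2],bool);m[180:206,190:240]=1
m&=(im[...,0]>90)&(im[...,1]<60)&(im[...,2]<60)&(P[...,2]<110)&(P[...,2]>40);print(m.sum(),P[m].mean(0) if m.any() else '')
cv2.imwrite('pics/crop5.png',cv2.resize(c['img'][175:260,180:312,::-1],None,fx=6,fy=6,interpolation=cv2.INTER_CUBIC))
E
```

```text
11.5 [404.14175564 218.59282005 232.78786625] [-0.49190793 -0.6306961   0.31149565]
99 [603.4241986  211.85043995  68.53057514]
```

View pics/crop5.png

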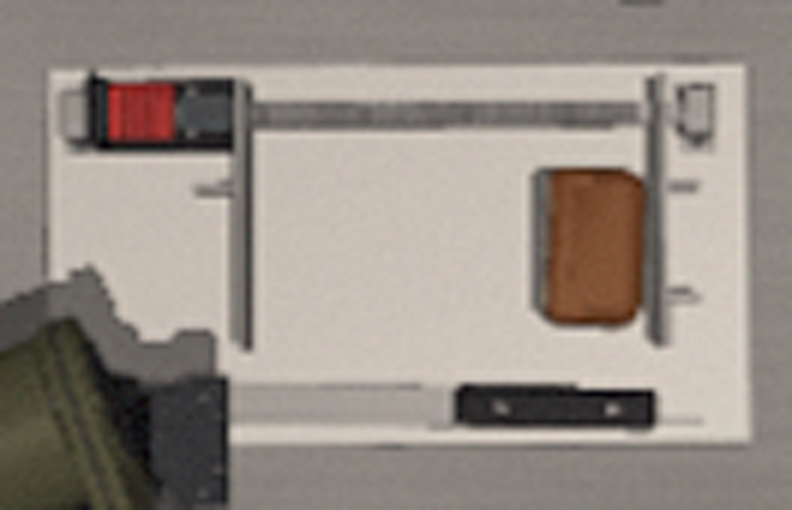

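The crop shows the jaw at the left with its wall at (97,113) against the end stop (75,113). The red pad is at (140,112), and the heel and knife are where they were. I'll check the pad height against the first picture.

```bash
python3 - <<'E'
from h import *
c0=dict(np.load('/tmp/top.npz'))
def f(c,u0,u1):
    P=cloud(c);z=P[189:198,u0:u1,2].ravel();z=z[(z>45)&(z<100)];return len(z),z.mean().round(2),z.std()/len(z)**.5
print('before',f(c0,221,230))
zs=[f(viewer.capture('top'),199,208) for _ in range(3)];print(zs)
E
```

```text
before (34, np.float64(50.42), np.float64(0.5613230858112059))
[(81, np.float64(68.63), np.float64(0.441651009970575)), (81, np.float64(69.1), np.float64(0.5328139789320557)), (81, np.float64(69.51), np.float64(0.5388587133459176))]
```

```bash
python3 -c "
from station import workorder
print(workorder.close_job())"
```

```text
the job is handed in; nothing more can be done
None
```

The jaw is fully home against the end stop, the release pad is back at its starting height so the ratchet should be locked, and the heel and knife look unmoved in the last view. The job is handed in; it returned no verdict, and I did not re-measure the bottles, jar, loaf, spatula or bowl at the end.

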